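# Stand a drained round-bottomed vase upright in its ring stand

### The arm

A 6-joint arm with a two-finger parallel gripper is mounted at the origin on a cart in front of the work surface, level with it; the furniture and walls round the work are solid. World frame = base frame: x ahead of the robot, y to its left, z up, the work surface at z = 0. Lengths are in m, angles in rad, forces in N, time in s.
With the tool pointing down it reaches from about 0.4 to 0.825 m from the base axis. Payload 7 kg.
Tool frame: the origin (TCP) lies midway between the tips of the shut fingers; the grasp point (between the pads) lies 19 mm behind it; z points along the fingers, y is the line along which they close (so a half turn about z gives the same grasp; the last joint's range is limited). The gripper opens to 88 mm and grips with 3 to 60 N. Pads are 19 mm wide; open, the fingers measure 130 mm over their backs; the gripper's body (78 mm by 193 mm) begins 47 mm behind the grasp point.
Start: joints at [1.417, 0.359, 0.012, 0, -1.224, -0.288], TCP at [0.289, 0.61, 0.227] pointing down, gripper open.
Joint ranges: [-3.07, 3.07], [-1.43, 2.12], [-1.02, 1.25], [-3.03, 1.67], [-3.05, -0], [-3.03, 3.03]. Speed limits (rad/s): [2.39, 2.39, 3.01, 3.14, 3.14, 3.14].

### API

Orientations are given as [roll, pitch, yaw] about the fixed x, y, z axes, in that order (R = Rz(yaw) Ry(pitch) Rx(roll)).
In Python, from station import arm, grab_frame, camera_params, spot_in gives the robot as it stands.
- The arm moves only by the shell command python3 -m jog 'ROWS' [FORCE]. ROWS is JSON, a list that holds one entry, the list of rows, each a list of 7 numbers: the shift along the tool's x, y, z in mm, then the turn, a rotation vector about the tool's x, y, z in rad, then the finger opening in mm, from 0 to 87.6. In form: [[[x, y, z, wx, wy, wz, fingers], ...]]. A call has 1 to 20 rows; each row is the pose to reach, as a shift and turn from the pose commanded when the call began, along the tool's axes at that moment; what a row does not reach only later rows make up. A row lasts 1/8 s, in which the tool goes at most 62.5 mm and 10.7 degrees, less where a joint would pass 70% of its speed; a pose out of reach is approached as far as the arm can. A call with a gripper value outside its range is refused whole. The fingers move at their own pace and stop on an object; FORCE is the grip in N (left out, the last holds). Time passes only in rows, so rows that repeat a pose let the fingers close. It gives the time, the measured TCP pose, the force, the opening and the grip force at its end, in the units of the state.
- arm.get_state(): the state, without advancing time (a new reading comes with each control period).
- grab_frame(name): name is "scene" or "top"; returns (picture, depth): 384x512x3 uint8, blue, green, red; 384x512 float32, m along the optical axis (not along the pixel's ray), 0 where there is no reading.
- camera_params(name): a dict with "mtx" (3x3 intrinsics, pixels), "R" (3x3) and "t" (3): a world point X has camera coordinates R X + t. Camera axes: x right, y down, z forward; pixel columns grow to the right and rows downward; lengths in m; the calibration is good to about 2 mm. A picture is of the moment at which its call begins. camera_params takes no time and is no camera call.
- arm.job_done(): hands the job in; it is judged then, once.
Trained networks look in the newest picture that a camera, given by its name, has taken for a name from the list of things; names that differ only in an ending like _2 or _b are one class to them, and where a whole thing is asked for, a point or a joint stands for the part that bears it (a point fixed in the world has none). Each returns a list of dicts, best first, with "confidence" (0 to 1); they miss things now and then, are a little off and sometimes report something else, mostly with a low value. They report only what shows in the picture. A call takes as long as a camera call. They do not tell look-alikes from the thing itself.
- spot_in(query, camera): "uv" ([column, row] in pixels, amid what is visible of it).
The state is a dict: "t": time; "q": joint angles; "qd": joint speeds; "joint_efforts": joint torques, N m; "eef_pos": TCP position; "ee_rot": TCP orientation; "force": force on the tool from outside, world axes, zero at the start; "moment": the same for the moment, N m; "width": finger opening in m; "gripper_force": force on a finger pad.
Only numpy, scipy, OpenCV 4.12 (cv2) and the standard library are available. Lean on these libraries where they do the work, as an engineer would, in place of code of your own. Each camera call takes 0.05 s, during which the arm holds its last target. There are 200 camera calls.

### The job

The amber round-bottomed bud vase has drained mouth-down in the white wire rack; set it upright in the brass ring of the stand, leaving the green vase and the things around undisturbed. It cannot be turned the whole way in one grip: lower it gently into the ring with its neck still leaning well over and let go, then take the neck again from its mouth end, bring it upright in the ring and let go, and see that it stays seated and truly level.

Things in the scene. Friction and masses are not known exactly. Their poses are not given: they have to be found in the camera images.
- amber_vase_ball (a point): centre of the 72 mm ball of the amber glass bud vase (130 to 210 g). z runs from here up the neck to the mouth; along z: ball's bottom at -36 mm, straight neck of 21 mm diameter from +45 to +104 mm, flared mouth (29 mm) at +122 mm. It balances at +10 mm, so it does not right itself. Starts in the rack, mouth roughly toward the robot, neck 20 degrees below level
- amber_vase_neck (a point): a point on the axis of the amber vase's straight neck, 72 mm from the ball's centre, a good place to grip; z toward the mouth. A stiff grip held a millimetre off jams the ball in the ring: lifted about 5 mm it turns freely and can then be lowered until it touches. Letting go can leave it some degrees off; look and correct by taking it again
- seat (a point): where the ball's centre lies when seated, 86 mm above the table. Heavy stand that does not move: dark wooden base 104 mm across and 12 mm high, three brass rods, level brass ring of 6 mm wire, 48 mm inside and 60 mm outside diameter, centre line 28 mm below this point. The ball turns in the ring in any direction like a ball joint, and friction holds it at any lean
- rack: white wire draining rack 250 mm wide (y), fixed. Origin on the table under the line of the two balls' centres, which lie 100 mm up at y = +62 and -62 mm; the places vary. Balls rest on two rails along y; necks point along -x and rest 82 mm ahead in dips, open upward, of a thin cross wire. From 45 to 75 mm along the neck the space around is free; lift straight up
- green_vase_ball (a point): centre of the ball of the green glass vase, of the same shape, in the rack's other place; leave it there
- clay_pot_mid (a point): bystander: small terracotta pot, 75 mm across, 70 mm high; the point is its centre
- foam_mid (a point): bystander: green foam brick, 68 x 200 x 68 mm; the point is its centre
- brush_mid (a point): bystander: purple hand brush, 62 x 160 x 92 mm; the point is its centre
- snips_mid (a point): bystander: secateurs with red grips, 40 x 179 x 14 mm; the point is its centre
- tags_mid (a point): bystander: stack of price tags, 43 x 73 x 11 mm; the point is its centre
Mind the look-alikes: they are no part of the job. What is shaped like the part that bears seat but pink is not meant.

How it is judged:
On the way, in this order (a step that is already met when the one before it is completed fails the run):
1. the amber vase rests in the ring with its neck leaning more than 25 degrees from upright, let go (distance between amber_vase_ball and seat below 0.006 m and angle between amber_vase_ball's own z axis and vertical above 0.44 rad and contact force between amber_vase and the arm below 0.05 N and linear speed of amber_vase below 0.02 m/s), for 0.2 s.
2. the vase, gripped again, is brought about upright in the ring (or just over it) (distance between amber_vase_ball and seat below 0.012 m and angle between amber_vase_ball's own z axis and vertical below 0.2 rad and contact force between amber_vase and the fingers above 3 N), for 0.2 s.
At the end, for the whole second after the job is handed in: the amber vase sits in the ring, its ball's centre within 5 mm of the seat point, its neck within 5 degrees of upright, released and at rest; the green vase is still in its place in the rack, within 15 mm (distance between amber_vase_ball and seat below 0.005 m and angle between amber_vase_ball's own z axis and vertical below 0.087 rad and contact force between amber_vase and the arm below 0.05 N and linear speed of amber_vase below 0.01 m/s and angular speed of amber_vase below 0.05 rad/s and distance of green_vase_ball from where it was at the start of the episode below 0.015 m); the robot touches nothing.
It fails at once if the amber vase is dropped beside the stand (its ball's centre below 45 mm) (height (world z) of amber_vase_ball below 0.045 m).
It fails at once if the vase is banged or pressed on the stand with more than 35 N (contact force between amber_vase and stand above 35 N).
It fails at once if the green vase is shifted more than 15 mm (distance of green_vase_ball from where it was at the start of the episode above 0.015 m).
It fails at once if a bystander is shifted more than 20 mm (distance of any of clay_pot_mid, foam_mid, brush_mid, snips_mid, tags_mid from where it was at the start of the episode above 0.02 m).
It also fails if it takes over 70 s, if anything falls off the work surface, if the arm or the gripper's body presses on something with over 40 N, if the wrist force passes 120 N, or if a joint passes its speed limit or range.

## Working session

There is one attempt and no reset: what is moved stays moved. The work goes in short steps, Python scripts to look and compute and a shell command to move; the robot and the scene stay as the last step left them, time stands still between calls to the robot, and variables do not carry over. Pictures are saved under pics/ and viewed, at most 10 in all, crops included, and the job is handed in when it is done.

```bash
ls; mkdir -p pics
cat > h.py <<'E'
import numpy as np, cv2
from station import arm, grab_frame, camera_params, spot_in
from scipy.spatial.transform import Rotation as Ro
def cloud(cam):
    im,d=grab_frame(cam); p=camera_params(cam); K=np.array(p["mtx"]);R=np.array(p["R"]);t=np.array(p["t"])
    v,u=np.mgrid[:d.shape[0],:d.shape[1]]
    c=np.stack([(u-K[0,2])/K[0,0]*d,(v-K[1,2])/K[1,1]*d,d],-1)
    return im,d,(c-t)@R
def proj(cam,X):
    p=camera_params(cam);c=np.array(p["R"])@np.array(X)+np.array(p["t"]);q=np.array(p["mtx"])@c
    return q[:2]/q[2]
E
python3 - <<'E'
from h import *
P={}
for c in("scene","top"):
    im,d,X=cloud(c); cv2.imwrite(f"pics/{c}0.png",im); P[c]=X
    for n in["amber_vase_ball","amber_vase_neck","seat","rack","green_vase_ball"]:
        for r in spot_in(n,c)[:3]:
            u,v=map(int,np.round(r["uv"])); print(c,n,[u,v],round(r["confidence"],2),X[v,u].round(3),im[v,u])
    np.savez(f"{c}0.npz",im=im,X=X,d=d)
s=arm.get_state();print(s["eef_pos"],s["ee_rot"])
E
```

```text
pics
scene amber_vase_ball [175, 174] 0.56 [0.491 0.179 0.11 ] [ 48  70 106]
scene amber_vase_neck [175, 173] 0.92 [0.492 0.179 0.114] [ 49  69 104]
scene seat [268, 239] 0.69 [ 0.451 -0.251  0.01 ] [ 53  71 100]
scene seat [389, 290] 0.69 [ 0.448 -0.7    0.015] [146 131 200]
scene seat [118, 198] 0.22 [0.347 0.368 0.012] [ 59  68 164]
scene rack [215, 196] 0.76 [0.551 0.041 0.002] [136 142 147]
scene rack [178, 173] 0.62 [0.5   0.171 0.111] [ 47  69 102]
scene green_vase_ball [199, 185] 0.57 [0.481 0.06  0.114] [67 94 75]
top amber_vase_ball [181, 201] 0.69 [0.522 0.182 0.133] [ 60 105 158]
top amber_vase_neck [179, 204] 0.53 [0.509 0.192 0.121] [ 33  76 131]
top seat [374, 224] 0.95 [ 0.448 -0.692  0.017] [167 156 188]
top seat [277, 221] 0.64 [ 0.452 -0.245  0.017] [ 40  63 106]
top seat [221, 209] 0.36 [0.503 0.016 0.007] [127 144 150]
top rack [170, 200] 0.78 [0.529 0.237 0.096] [159 176 180]
top green_vase_ball [207, 206] 0.67 [0.503 0.069 0.125] [ 68 112  65]
[0.28861143 0.61014489 0.22657818] [ 3.14159058e+00  1.18587438e-05 -4.41749200e-01]
```

Run:
```python
import cv2,numpy as np
s=cv2.imread("pics/scene0.png");t=cv2.imread("pics/top0.png")
cv2.imwrite("pics/both.png",np.vstack([cv2.resize(s[110:330,90:440],(800,503),interpolation=2)]))
cv2.imwrite("pics/topc.png",cv2.resize(t[140:300,140:400],None,fx=3,fy=3,interpolation=2))
```

```text
(no output)
```

View pics/both.png

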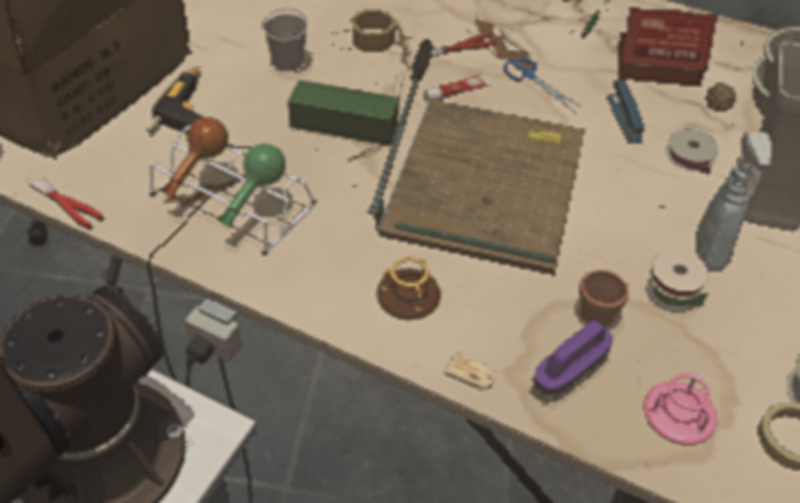

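View pics/topc.png

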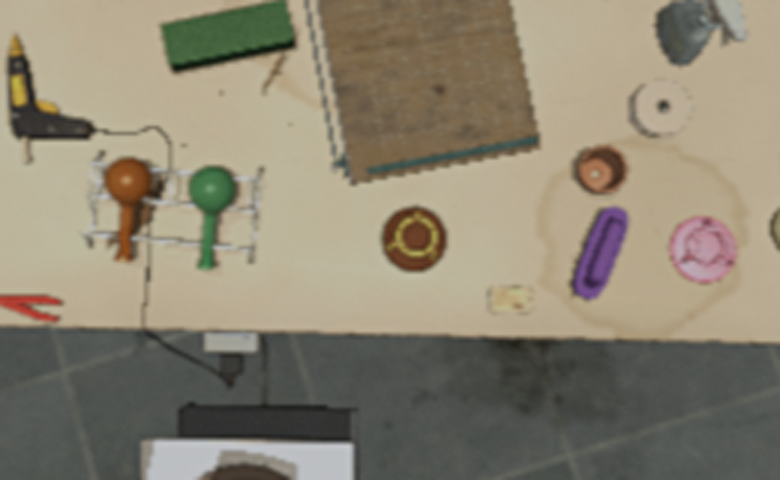

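The amber vase is at scene (180,172) and the green one at scene (205,182). Two stands could be meant: brass and dark wood at scene (268,238), top (277,221), or pink at scene (388,290), top (374,224). The brass one fits the description. Next I measure both vases and the stand.

```bash
cat >> h.py <<'E'
from scipy.optimize import least_squares
def hsv(im): return cv2.cvtColor(im,cv2.COLOR_BGR2HSV)
def ax_fit(P,c0,a0,r_ball=.036):
    # vase fit: ball sphere + neck cylinder
    def prof(z):
        return np.interp(z,[.045,.104,.122],[.0105,.0105,.0145])
    def f(p):
        c=p[:3];a=p[3:6]/np.linalg.norm(p[3:6]);w=P-c;z=w@a;r=np.linalg.norm(w-z[:,None]*a,axis=1)
        rb=np.linalg.norm(w,axis=1)-.036
        e=np.where(z<.036,rb,np.where(z>.045,r-prof(z),np.minimum(np.abs(rb),np.abs(r-.0105))))
        return np.r_[e,(np.linalg.norm(p[3:6])-1)*.1, np.maximum(0,z.max()-.124)*5]
    s=least_squares(f,np.r_[c0,a0],loss="soft_l1",f_scale=.003)
    a=s.x[3:6]/np.linalg.norm(s.x[3:6]);return s.x[:3],a,np.sqrt(np.mean(f(s.x)[:len(P)]**2)),np.median(np.abs(f(s.x)[:len(P)]))
E
python3 - <<'E'
from h import *
A=[]
for c in("scene","top"):
    z=np.load(c+"0.npz");im,X=z["im"],z["X"];H=hsv(im)
    box=(X[...,0]>.3)&(X[...,0]<.62)&(X[...,2]>.03)&(X[...,2]<.16)
    for n,lo,hi,y0,y1 in(("amber",5,16,.1,.3),("green",45,80,-.02,.13)):
        m=box&(X[...,1]>y0)&(X[...,1]<y1)&(H[...,0]>=lo)&(H[...,0]<=hi)&(H[...,1]>(130 if n=="amber" else 60))
        m=cv2.erode(m.astype(np.uint8),np.ones((2,2)))>0
        P=X[m];print(c,n,len(P),P.min(0).round(3),P.max(0).round(3))
        o=ax_fit(P,[.51,.18 if n=="amber" else .06,.1],[-.94,0,-.34]);print(o[0].round(4),o[1].round(3),o[2:])
        A.append((n,P))
    # stand
    near=(abs(X[...,0]-.45)<.08)&(abs(X[...,1]+.25)<.08)
    mb=near&(X[...,2]>.006)&(X[...,2]<.022)&(H[...,2]<125); mr=near&(X[...,2]>.045)
    for n,m in(("base",mb),("ring",mr)):
        Q=X[m]; (cx,cy),r=cv2.minEnclosingCircle((Q[:,:2]*1000).astype(np.float32));print(c,n,len(Q),(cx,cy,r),np.median(Q[:,2]))
    if c: 
        Q=X[mr]; s=least_squares(lambda p:np.r_[np.hypot(*(Q[:,:2]-p).T)-.027],[.45,-.25],loss="soft_l1",f_scale=.003);print("ringfit",s.x,len(Q))
        im2=im.copy();im2[mr]=(0,255,0);im2[mb]=(255,0,0)
for n in("amber","green"):
    P=np.vstack([p for k,p in A if k==n]);o=ax_fit(P,[.51,.18 if n=="amber" else .06,.1],[-.94,0,-.34]);print(n,o[0].round(4),o[1].round(3),o[2:])
E
```

```text
scene amber 145 [0.412 0.149 0.064] [0.542 0.195 0.141]
[0.5281 0.1825 0.099 ] [-0.929 -0.062 -0.364] (np.float64(0.0032504108693212153), np.float64(0.0025334449388000613))
scene green 228 [0.403 0.024 0.065] [0.536 0.073 0.142]
[0.5198 0.0597 0.0996] [-0.935  0.066 -0.348] (np.float64(0.0032112305738576353), np.float64(0.001928850718374845))
scene base 372 (456.778076171875, -248.99366760253906, 51.30653762817383) 0.010946091704689727
scene ring 79 (454.8067932128906, -249.2452850341797, 38.05070114135742) 0.05973055637737843
ringfit [ 0.45811732 -0.24841615] 79
top amber 179 [0.417 0.15  0.064] [0.554 0.206 0.145]
[0.5312 0.1854 0.101 ] [-0.927 -0.045 -0.371] (np.float64(0.0035196936890719357), np.float64(0.0022855815689484804))
top green 192 [0.405 0.026 0.061] [0.543 0.083 0.142]
[0.5216 0.059  0.1007] [-0.968 -0.062 -0.244] (np.float64(0.0033466070794278746), np.float64(0.0022986641058664985))
top base 224 (460.19976806640625, -248.42848205566406, 49.97955322265625) 0.011529827364491053
top ring 53 (463.55279541015625, -248.57447814941406, 37.47175598144531) 0.06115624695696623
ringfit [ 0.46088977 -0.24668124] 53
amber [0.5299 0.1844 0.1006] [-0.926 -0.059 -0.373] (np.float64(0.0035302234355282605), np.float64(0.002347544564228754))
green [0.5207 0.0596 0.1004] [-0.947  0.106 -0.304] (np.float64(0.0032316226901093065), np.float64(0.002192401474584019))
```

```bash
cat >> h.py <<'E'
from scipy.optimize import minimize
ZS=np.r_[np.linspace(-.034,.034,9)*0, np.linspace(.03,.122,24)]
def sil(cam,c,a,roi,S=6):
    p=camera_params(cam);K=np.array(p["mtx"]);R=np.array(p["R"]);t=np.array(p["t"]);x0,y0,x1,y1=roi
    M=np.zeros(((y1-y0)*S,(x1-x0)*S),np.uint8)
    for z in np.r_[0,np.linspace(.03,.122,24)]:
        r=.036 if z==0 else np.interp(z,[.03,.045,.104,.122],[.02,.0105,.0105,.0145])
        q=R@(np.array(c)+np.array(a)*z)+t;uv=K@q;uv=uv[:2]/uv[2]
        if z>.12: # flat rim disc
            b=np.linalg.svd(np.array([a]))[2][1:];th=np.linspace(0,6.28,24)
            pts=np.array([proj(cam,np.array(c)+np.array(a)*z+r*(np.cos(k)*b[0]+np.sin(k)*b[1])) for k in th])
            cv2.fillConvexPoly(M,np.round(((pts+.5-[x0,y0])*S-.5)*16).astype(np.int32),255,shift=4);continue
        if z>.104: continue
        cv2.circle(M,tuple(int(round(v*16)) for v in ((uv+.5-[x0,y0])*S-.5)),int(r*K[0,0]/q[2]*S*16),255,-1,shift=4)
    return cv2.resize(M,(x1-x0,y1-y0),interpolation=cv2.INTER_AREA)/255.
def amask(im,roi):
    x0,y0,x1,y1=roi;H=hsv(im)[y0:y1,x0:x1].astype(int)
    m=(H[...,0]>=5)&(H[...,0]<=16)&(H[...,1]>120)
    n,l,s,_=cv2.connectedComponentsWithStats(m.astype(np.uint8));k=1+np.argmax(s[1:,4])
    return (l==k)*1.
def silfit(cams,ims,c0,a0,masks=None,pad=14):
    rois=[];ms=[]
    for i,cam in enumerate(cams):
        pts=np.array([proj(cam,np.array(c0)+np.array(a0)*z) for z in(0,.122)])
        lo=(pts.min(0)-pad).astype(int);hi=(pts.max(0)+pad).astype(int);rois.append((*lo,*hi));ms.append(amask(ims[i],rois[-1]))
    a0=np.array(a0)/np.linalg.norm(a0);b=np.linalg.svd(a0[None])[2][1:]
    def un(p):
        a=a0+p[3]*b[0]+p[4]*b[1];return np.array(c0)+p[:3],a/np.linalg.norm(a)
    def f(p):
        p=np.array(p)*[.01,.01,.01,.2,.2];c,a=un(p)
        return sum(((sil(k,c,a,r)-m)**2).sum() for k,r,m in zip(cams,rois,ms))
    best=min((minimize(f,s,method="Nelder-Mead",options=dict(initial_simplex=np.vstack([s,np.array(s)+np.eye(5)*.7]),maxiter=400,xatol=.01,fatol=.02)) for s in(np.zeros(5),)),key=lambda r:r.fun)
    c,a=un(best.x*[.01,.01,.01,.2,.2]);return c,a,best.fun,[m.sum() for m in ms]
E
python3 - <<'E'
from h import *
ims=[np.load(c+"0.npz")["im"] for c in("scene","top")]
for a0 in([-.93,0,-.36],[-.93,.1,-.36],[-.93,-.1,-.36]):
    o=silfit(("scene","top"),ims,[.530,.184,.100],a0);print(o[0].round(4),o[1].round(3),o[2:])
for i,c in enumerate(("scene","top")):
    o=silfit((c,),[ims[i]],[.530,.184,.100],[-.93,0.05,-.36]);print(c,o[0].round(4),o[1].round(3),o[2:])
E
```

```text
Traceback (most recent call last):
  File "h.py", line 56, in silfit
    best=min((minimize(f,s,method="Nelder-Mead",options=dict(initial_simplex=np.vstack([s,np.array(s)+np.eye(5)*.7]),maxiter=400,xatol=.01,fatol=.02)) for s in(np.zeros(5),)),key=lambda r:r.fun)
  File "h.py", line 56, in <genexpr>
    best=min((minimize(f,s,method="Nelder-Mead",options=dict(initial_simplex=np.vstack([s,np.array(s)+np.eye(5)*.7]),maxiter=400,xatol=.01,fatol=.02)) for s in(np.zeros(5),)),key=lambda r:r.fun)
              ~~~~~~~~^^^^^^^^^^^^^^^^^^^^^^^^^^^^^^^^^^^^^^^^^^^^^^^^^^^^^^^^^^^^^^^^^^^^^^^^^^^^^^^^^^^^^^^^^^^^^^^^^^^^^^^^^^^^^^^^^^^^^^^^^^^^^^^^
  File "h.py", line 55, in f
    return sum(((sil(k,c,a,r)-m)**2).sum() for k,r,m in zip(cams,rois,ms))
  File "h.py", line 55, in <genexpr>
    return sum(((sil(k,c,a,r)-m)**2).sum() for k,r,m in zip(cams,rois,ms))
                 ~~~^^^^^^^^^
  File "h.py", line 35, in sil
    pts=np.array([proj(cam,np.array(c)+np.array(a)*z+r*(np.cos(k)*b[0]+np.sin(k)*b[1])) for k in th])
                  ~~~~^^^^^^^^^^^^^^^^^^^^^^^^^^^^^^^^^^^^^^^^^^^^^^^^^^^^^^^^^^^^^^^^^
  File "h.py", line 10, in proj
    p=camera_params(cam);c=np.array(p["R"])@np.array(X)+np.array(p["t"]);q=np.array(p["mtx"])@c
ValueError: time passes only in moves, steps and waits
```

```bash
sed -i 's/^def cloud/_cp=camera_params\nimport functools\ncamera_params=functools.lru_cache(None)(_cp)\ndef cloud/' h.py
python3 - <<'E'
from h import *
ims=[np.load(c+"0.npz")["im"] for c in("scene","top")]
for a0 in([-.93,0,-.36],[-.93,.1,-.36]):
    o=silfit(("scene","top"),ims,[.530,.184,.100],a0);print(o[0].round(4),o[1].round(3),o[2:])
for i,c in enumerate(("scene","top")):
    o=silfit((c,),[ims[i]],[.530,.184,.100],[-.93,0.05,-.36]);print(c,o[0].round(4),o[1].round(3),o[2:])
for c in("scene","top"):
    p=camera_params(c);print(c,(-np.array(p["R"]).T@p["t"]).round(2))
E
```

```text
[0.5282 0.1823 0.0992] [-0.98   0.013 -0.2  ] (np.float64(172.59601691657053), [np.float64(271.0), np.float64(306.0)])
[0.5299 0.1801 0.1038] [-0.945  0.062 -0.321] (np.float64(179.9736716647443), [np.float64(271.0), np.float64(306.0)])
scene [0.5354 0.1905 0.0904] [-0.983 -0.058 -0.173] (np.float64(96.99477124183008), [np.float64(271.0)])
top [0.5278 0.1802 0.1066] [-0.865  0.083 -0.495] (np.float64(58.32539792387543), [np.float64(306.0)])
scene [-0.42 -0.65  1.21]
top [ 0.3  -0.13  1.97]
```

Run:
```python
from h import *
out=[]
for c,r in(("scene",(150,145,215,215)),("top",(160,175,225,245))):
    im=np.load(c+"0.npz")["im"];x0,y0,x1,y1=r
    M=cv2.resize(im[y0:y1,x0:x1],None,fx=6,fy=6,interpolation=0)
    k=(cv2.resize(amask(im,r),None,fx=6,fy=6,interpolation=0)>.5).astype(np.uint8)
    s=(cv2.resize(sil(c,[.530,.183,.100],np.array([-.94,.04,-.342]),r),None,fx=6,fy=6)>.5).astype(np.uint8)
    cv2.drawContours(M,cv2.findContours(k,0,1)[0],-1,(255,0,255),1);cv2.drawContours(M,cv2.findContours(s,0,1)[0],-1,(255,255,0),1);out.append(M)
cv2.imwrite("pics/c1.png",np.hstack(out))
```

```text
(no output)
```

View pics/c1.png

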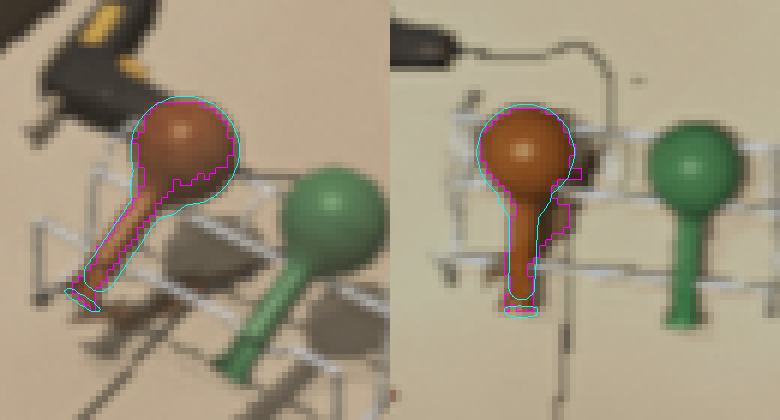

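The overlay shows the vase model (ball 0.530, 0.183, 0.100, neck along -0.94, 0.05, -0.34) matching the amber glass in both views. The mask's extra parts are only shadow. Next is the pregrasp.

```bash
cat >> h.py <<'E'
def tool(G,a_h,tau,):
    """grasp point G, horizontal forward heading angle a_h (world yaw of 'forward'), tau forward tilt of tool z from down (rad). closing axis horizontal, perpendicular to heading"""
    f=np.array([np.cos(a_h),np.sin(a_h),0]);d=np.sin(tau)*f-np.cos(tau)*np.array([0,0,1.])
    l=np.array([-np.sin(a_h),np.cos(a_h),0])
    Rs=[]
    for s in(1,-1):
        y=s*l;Rs.append(np.stack([np.cross(y,d),y,d],1))
    return np.array(G)+.019*d,Rs
def row(p,Rs):
    s=arm.get_state();R0=Ro.from_euler("xyz",s["ee_rot"]).as_matrix()
    R1=min(Rs,key=lambda R:np.linalg.norm(Ro.from_matrix(R0.T@R).as_rotvec()))
    return np.r_[(R0.T@(p-s["eef_pos"])*1000).round(1),Ro.from_matrix(R0.T@R1).as_rotvec().round(3)]
E
python3 - <<'E'
from h import *
c=np.array([.530,.183,.100]);a=np.array([-.938,.052,-.342]);a/=np.linalg.norm(a)
G=c+.061*a;print(G)
h=np.arctan2(-a[1],-a[0]);tau=np.radians(40)
p,Rs=tool(G,h,tau);d=Rs[0][:,2]
print("pre",(p-.1*d).round(3),row(p-.1*d,Rs).tolist(),Rs[0].round(2),Rs[1].round(2))
E
```

```text
[0.47276803 0.18617277 0.07913291]
pre [0.421 0.189 0.141] [299.5, 324.2, 85.4, 0.135, 0.689, -0.37] [[-0.76  0.06  0.64]
 [ 0.04  1.   -0.04]
 [-0.64  0.   -0.77]] [[ 0.76 -0.06  0.64]
 [-0.04 -1.   -0.04]
 [ 0.64 -0.   -0.77]]
```

```bash
python3 -m jog '[[[100,108,15,0.045,0.23,-0.123,55],[200,216,35,0.09,0.46,-0.247,55],[299.5,324.2,85.4,0.135,0.689,-0.37,55],[299.5,324.2,85.4,0.135,0.689,-0.37,55],[299.5,324.2,85.4,0.135,0.689,-0.37,55],[299.5,324.2,85.4,0.135,0.689,-0.37,55],[299.5,324.2,85.4,0.135,0.689,-0.37,55],[299.5,324.2,85.4,0.135,0.689,-0.37,55],[299.5,324.2,85.4,0.135,0.689,-0.37,55],[299.5,324.2,85.4,0.135,0.689,-0.37,55],[299.5,324.2,85.4,0.135,0.689,-0.37,55],[299.5,324.2,85.4,0.135,0.689,-0.37,55],[299.5,324.2,85.4,0.135,0.689,-0.37,55],[299.5,324.2,85.4,0.135,0.689,-0.37,55]]]' 50
python3 - <<'E'
from h import *
s=arm.get_state();print(np.round(s["q"],3))
c=np.array([.530,.183,.100]);a=np.array([-.938,.052,-.342]);a/=np.linalg.norm(a)
p,Rs=tool(c+.061*a,np.arctan2(-a[1],-a[0]),np.radians(40));print(row(p,Rs).tolist())
im,_=grab_frame("scene");cv2.imwrite("pics/a.png",cv2.resize(im[110:250,90:290],(800,560),interpolation=2))
E
```

```text
t: 2.35
eef_pos: [0.4512, 0.2454, 0.2303]
ee_rot: [3.101, -0.633, -0.057]
force: [-0.8, -0.7, 0.2]
width: 0.055
gripper_force: 0.0
[ 1.179 -0.124 -1.016  0.978 -0.76  -0.441]
[-68.1, 51.5, 157.8, 0.042, 0.065, -0.0]
```

View pics/a.png

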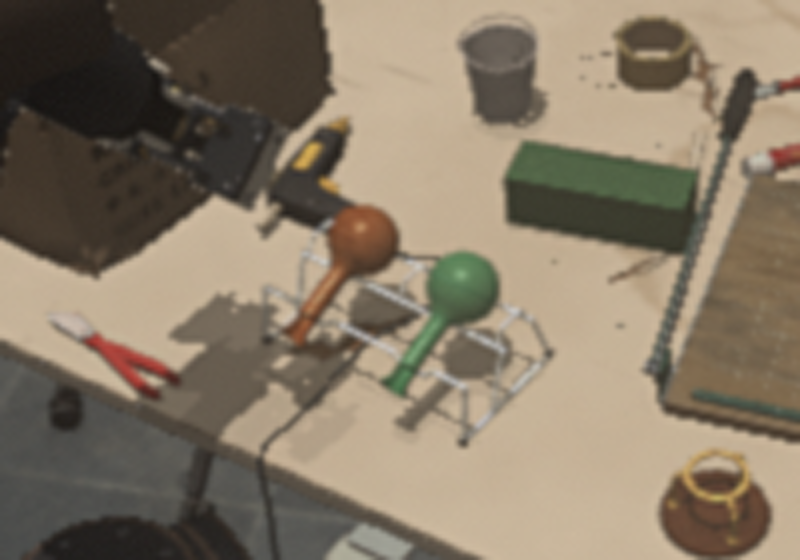

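q3 hit its lower limit, so a 40° tilt is out of reach here. The tool is clear above the rack, so I use a tilt of about 12°.

```bash
cat > g.py <<'E'
from h import *
c=np.array([.530,.183,.100]);a=np.array([-.938,.052,-.342]);a/=np.linalg.norm(a)
p,Rs=tool(c+.060*a,np.arctan2(-a[1],-a[0]),np.radians(12))
E
python3 - <<'E'
from g import *
print(row(p-.09*Rs[0][:,2],Rs).tolist())
E
```

```text
[-39.2, 54.9, 74.5, 0.041, -0.423, -0.01]
```

```bash
python3 -m jog '[[[-15,20,0,0.014,-0.14,0,55],[-30,40,10,0.028,-0.28,0,55],[-39.2,54.9,74.5,0.041,-0.423,-0.01,55],[-39.2,54.9,74.5,0.041,-0.423,-0.01,55],[-39.2,54.9,74.5,0.041,-0.423,-0.01,55],[-39.2,54.9,74.5,0.041,-0.423,-0.01,55]]]' 50
python3 - <<'E'
from g import *
s=arm.get_state();print(np.round(s["q"],3));print(row(p-.09*Rs[0][:,2],Rs).tolist(),row(p,Rs).tolist())
E
```

```text
t: 3.15
eef_pos: [0.4588, 0.1868, 0.1493]
ee_rot: [3.141, -0.21, -0.056]
force: [0.1, 0.6, -0.8]
width: 0.0548
gripper_force: 0.0
[ 0.916  0.019 -0.738  0.267 -0.713  0.405]
[0.1, -0.1, 0.4, 0.0, -0.001, -0.0] [-0.0, -0.1, 90.4, 0.0, -0.001, -0.0]
```

```bash
python3 -m jog '[[[0,0,30,0,0,0,55],[0,0,60,0,0,0,55],[0,0,80,0,0,0,55],[0,0,90.4,0,0,0,55],[0,0,90.4,0,0,0,55]]]' 50
python3 - <<'E'
from g import *
print(row(p,Rs).tolist())
im,_=grab_frame("top");t=im
im,_=grab_frame("scene");cv2.imwrite("pics/b.png",np.hstack([cv2.resize(i,(400,480),interpolation=2) for i in(im[140:236,140:220],t[165:261,150:230])]))
E
```

```text
t: 3.78
eef_pos: [0.4775, 0.1859, 0.0608]
ee_rot: [3.141, -0.21, -0.055]
force: [0.1, -0.2, 0.0]
width: 0.0554
gripper_force: 0.0
[0.2, 0.0, -0.1, 0.0, -0.0, 0.0]
```

View pics/b.png

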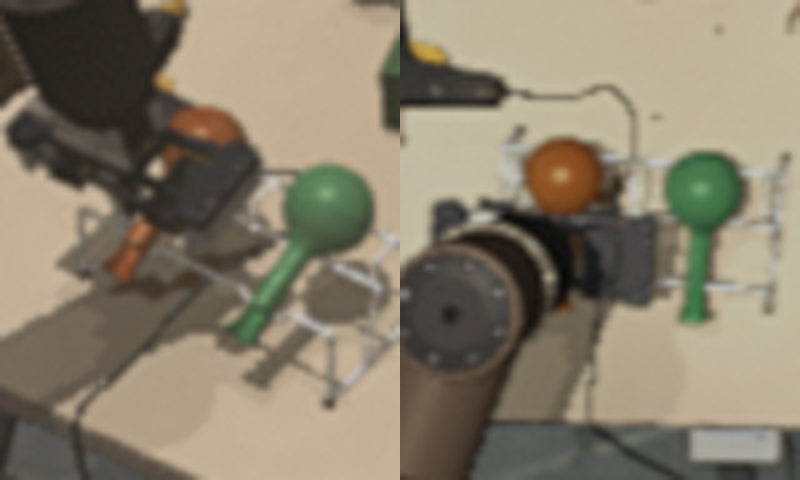

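The gripper straddles the amber neck and the green vase is clear. Closing.

```bash
python3 -m jog '[[[0,0,0,0,0,0,30],[0,0,0,0,0,0,24],[0,0,0,0,0,0,10],[0,0,0,0,0,0,10],[0,0,0,0,0,0,10],[0,0,0,0,0,0,10]]]' 50
python3 - <<'E'
from h import *
s=arm.get_state();R0=Ro.from_euler("xyz",s["ee_rot"]).as_matrix();print(R0.T@[0,0,120])
E
```

```text
t: 4.62
eef_pos: [0.4778, 0.1857, 0.0606]
ee_rot: [-3.141, -0.21, -0.056]
force: [-0.3, -0.1, 1.6]
width: 0.0196
gripper_force: 49.9
[ 2.49930702e+01 -2.89422046e-02 -1.17368418e+02]
```

```bash
python3 -m jog '[[[2,0,-10,0,0,0,10],[6,0,-30,0,0,0,10],[12.5,0,-59,0,0,0,10],[19,0,-88,0,0,0,10],[25,0,-117,0,0,0,10],[25,0,-117,0,0,0,10]]]'
python3 - <<'E'
from h import *
ims=[grab_frame(c)[0] for c in("scene","top")]
s=arm.get_state();R0=Ro.from_euler("xyz",s["ee_rot"]).as_matrix();G=s["eef_pos"]-.019*R0[:,2]
print(np.round(s["q"],3),s["width"],G)
c=G+.06*np.array([.938,-.052,.342])
for cam,im in zip(("scene","top"),ims):
    u,v=proj(cam,c).astype(int);r=(u-26,v-30,u+26,v+30);M=cv2.resize(im[r[1]:r[3],r[0]:r[2]],None,fx=7,fy=7,interpolation=2)
    S=(cv2.resize(sil(cam,c,np.array([-.938,.052,-.342]),r),None,fx=7,fy=7)>.5).astype(np.uint8);cv2.drawContours(M,cv2.findContours(S,0,1)[0],-1,(255,255,0),1)
    cv2.imwrite(f"pics/l_{cam}.png",M)
cv2.imwrite("pics/l.png",np.hstack([cv2.imread(f"pics/l_{k}.png") for k in("scene","top")]))
E
```

```text
t: 5.38
eef_pos: [0.4786, 0.1869, 0.183]
ee_rot: [-3.137, -0.212, -0.057]
force: [0.3, 0.3, -2.0]
width: 0.02
gripper_force: 49.9
[ 0.88   0.013 -0.651  0.236 -0.795  0.479] 0.020068197771238045 [0.4734786  0.18580106 0.19885251]
```

View pics/l.png

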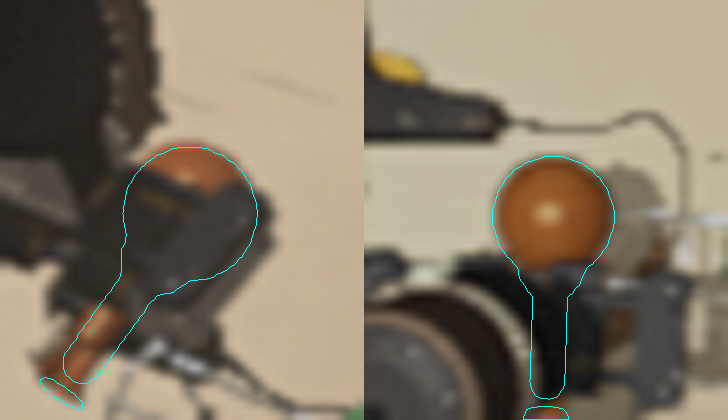

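```bash
cat >> h.py <<'E'
def ballfit(c0,amb=True):
    out=[]
    for cam in("scene","top"):
        im,d,X=cloud(cam);H=hsv(im)
        m=(np.linalg.norm(X-c0,axis=2)<.055)&(H[...,0]>=4)&(H[...,0]<=17)&(H[...,1]>110);P=X[m]
        if len(P)<15: print(cam,len(P));continue
        s=least_squares(lambda p:np.linalg.norm(P-p,axis=1)-.036,c0,loss="soft_l1",f_scale=.002);print(cam,len(P),s.x.round(4))
        out.append(s.x)
    return out
E
python3 - <<'E'
from h import *
s=arm.get_state();R0=Ro.from_euler("xyz",s["ee_rot"]).as_matrix();G=s["eef_pos"]-.019*R0[:,2]
c=G+.06*np.array([.938,-.052,.342]);print(c);ballfit(c)
for cam in("scene","top"):
    im,d,X=cloud(cam);H=hsv(im);m0=c+.1*np.array([-.938,.052,-.342])
    m=(np.linalg.norm(X-m0,axis=2)<.035)&(H[...,0]>=4)&(H[...,0]<=17)&(H[...,1]>110);print(m0,m.sum(),X[m].mean(0) if m.any() else 0, X[m].min(0),X[m].max(0))
E
```

```text
[0.5297586  0.18268106 0.21937251]
scene 57 [0.5254 0.1808 0.2193]
top 200 [0.5304 0.1832 0.2182]
[0.4359586  0.18788106 0.18517251] 70 [0.43195959 0.18500573 0.19125362] [0.40729938 0.17259212 0.16632658] [0.45742153 0.20115598 0.20481364]
[0.4359586  0.18788106 0.18517251] 8 [0.41603324 0.1814934  0.18685324] [0.41302078 0.17736978 0.17659728] [0.42257231 0.18882107 0.19337237]
```

```bash
cat >> h.py <<'E'
S=np.array([.459,-.248,.086])
def vtarget(ct,at,c,h,tau):
    _,Rs=tool([0,0,0],h,tau)
    s=arm.get_state();R0=Ro.from_euler("xyz",s["ee_rot"]).as_matrix()
    R1=min(Rs,key=lambda R:np.linalg.norm(Ro.from_matrix(R0.T@R).as_rotvec()))
    return c-R1@ct,[R1],R1@at
E
python3 - <<'E'
from h import *
s=arm.get_state();R0=Ro.from_euler("xyz",s["ee_rot"]).as_matrix()
c=np.array([.5297,.1828,.2190]);a=np.array([-.938,.052,-.342]);a/=np.linalg.norm(a)
ct=R0.T@(c-s["eef_pos"]);at=R0.T@a;np.savez("grip1.npz",ct=ct,at=at);print(ct,at)
p,R,v=vtarget(ct,at,S+[0,0,.08],-.1,np.radians(-35));print(p,v,np.degrees(np.arccos(v[2])),row(p,R).tolist())
E
```

```text
[ 0.05945001 -0.00047517 -0.02803286] [-9.90121510e-01  2.97101860e-04  1.40211652e-01]
[ 0.39449859 -0.24200582  0.17713596] [-0.88705812  0.08870409  0.45305571] 63.06009546648116 [-58.1, 431.2, -9.6, 0.01, -0.819, 0.044]
```

```bash
python3 -m jog '[[[0,40,-20,0,0,0,10],[-5,90,-40,0,0,0,10],[-10,140,-50,0,0,0,10],[-15,190,-50,0,-0.05,0,10],[-20,240,-50,0,-0.15,0.01,10],[-30,290,-50,0,-0.3,0.02,10],[-40,340,-50,0.005,-0.45,0.03,10],[-50,390,-40,0.01,-0.6,0.04,10],[-58.1,425,-25,0.01,-0.73,0.044,10],[-58.1,431.2,-9.6,0.01,-0.819,0.044,10],[-58.1,431.2,-9.6,0.01,-0.819,0.044,10],[-58.1,431.2,-9.6,0.01,-0.819,0.044,10],[-58.1,431.2,-9.6,0.01,-0.819,0.044,10],[-58.1,431.2,-9.6,0.01,-0.819,0.044,10]]]'
cat > l.py <<'E'
from h import *
import sys
def look(name,gf,f=7,ims=None):
    z=np.load(gf);s=arm.get_state();R0=Ro.from_euler("xyz",s["ee_rot"]).as_matrix();c=s["eef_pos"]+R0@z["ct"];a=R0@z["at"]
    print("q",np.round(s["q"],3),"ball",c.round(4),"lean",np.degrees(np.arccos(a[2])).round(1),a.round(3));b=ballfit(c);o=[]
    for cam in("scene","top"):
        im=grab_frame(cam)[0];u,v=proj(cam,c).astype(int);r=(u-28,v-30,u+28,v+30);M=cv2.resize(im[r[1]:r[3],r[0]:r[2]],None,fx=f,fy=f,interpolation=2)
        L=(cv2.resize(sil(cam,c,a,r),None,fx=f,fy=f)>.5).astype(np.uint8);cv2.drawContours(M,cv2.findContours(L,0,1)[0],-1,(255,255,0),1);o.append(M)
    cv2.imwrite(name,np.hstack(o));return c,a,b
E
python3 -c "
from l import *
look('pics/m.png','grip1.npz')"
```

```text
t: 7.42
eef_pos: [0.3952, -0.2412, 0.1786]
ee_rot: [-3.14, 0.606, -0.098]
force: [0.7, 0.0, -1.4]
width: 0.0197
gripper_force: 49.9
q [-0.114  0.428 -0.163  0.008 -1.587  1.584] ball [ 0.4597 -0.2472  0.1678] lean 63.3 [-0.889  0.088  0.449]
scene 112 [ 0.4565 -0.2466  0.1665]
top 9
```

View pics/m.png

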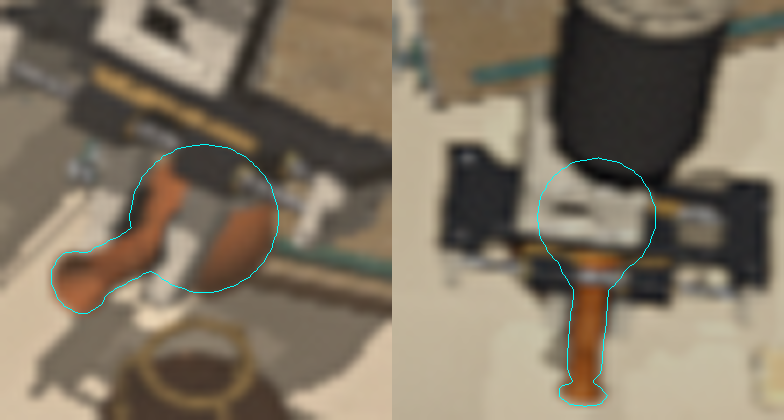

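```bash
sed -i 's/^S=.*/S=np.array([.460,-.2483,.086])/' h.py
python3 - <<'E'
from h import *
z=np.load("grip1.npz")
p,R,v=vtarget(z["ct"],z["at"],S+[0,0,.025],-.1,np.radians(-53));print(p,v,np.degrees(np.arccos(v[2])),row(p,R).tolist())
E
```

```text
[ 0.4020772  -0.24296589  0.1416083 ] [-0.70434137  0.07037127  0.70636472] 45.06009670480155 [26.6, 0.9, 25.7, -0.001, -0.317, 0.001]
```

```bash
python3 -m jog '[[[5,0.9,0,0,-0.11,0,10],[12,0.9,5,0,-0.22,0,10],[20,0.9,15,0,-0.317,0,10],[26.6,0.9,25.7,-0.001,-0.317,0.001,10],[26.6,0.9,25.7,-0.001,-0.317,0.001,10],[26.6,0.9,25.7,-0.001,-0.317,0.001,10]]]'
python3 - <<'E'
from l import *
c,a,b=look('pics/m2.png','grip1.npz');z=np.load("grip1.npz");s=arm.get_state();print(np.array(s["force"]))
for dz in(.006,.002,-.002):
    p,R,v=vtarget(z["ct"],z["at"],S+[0,0,dz],-.1,np.radians(-53));print(dz,row(p,R).tolist())
E
```

```text
t: 8.38
eef_pos: [0.4022, -0.2433, 0.1423]
ee_rot: [3.141, 0.923, -0.1]
force: [0.3, 0.9, -1.1]
width: 0.0194
gripper_force: 49.9
q [-0.114  0.672 -0.034  0.012 -1.788  1.581] ball [ 0.4602 -0.2486  0.1118] lean 45.2 [-0.706  0.071  0.705]
scene 129 [ 0.4576 -0.2485  0.1111]
top 33 [ 0.4448 -0.2337  0.1182]
[-0.27273274 -0.04262247 -2.59068739]
0.006 [15.5, -0.2, 11.9, 0.0, -0.001, -0.0]
0.002 [18.7, -0.2, 14.3, 0.0, -0.001, -0.0]
-0.002 [21.9, -0.2, 16.7, 0.0, -0.001, -0.0]
```

Now the slow lowering, watching the force.

```bash
python3 -m jog '[[[8,-0.2,6,0,0,0,10],[15.5,-0.2,11.9,0,0,0,10],[17.1,-0.2,13.1,0,0,0,10],[18.7,-0.2,14.3,0,0,0,10],[18.7,-0.2,14.3,0,0,0,10],[18.7,-0.2,14.3,0,0,0,10]]]'; python3 -m jog '[[[0.8,0,0.6,0,0,0,10],[0.8,0,0.6,0,0,0,10],[0.8,0,0.6,0,0,0,10]]]'
```

```text
t: 9.32
eef_pos: [0.4018, -0.2429, 0.1184]
ee_rot: [3.141, 0.927, -0.1]
force: [0.5, 2.0, 5.9]
width: 0.0197
gripper_force: 49.9
t: 9.7
eef_pos: [0.4016, -0.2429, 0.118]
ee_rot: [3.141, 0.928, -0.1]
force: [-0.5, 3.0, 9.1]
width: 0.0201
gripper_force: 49.9
```

```bash
python3 -m jog '[[[-0.5,-0.8,-0.4,0,0,0,10],[-0.5,-0.8,-0.4,0,0,0,10]]]' 15;  python3 -m jog '[[[0,0,0,0,0,0,21],[0,0,0,0,0,0,22],[0,0,0,0,0,0,24],[0,0,0,0,0,0,28],[0,0,0,0,0,0,36],[0,0,0,0,0,0,44],[0,0,0,0,0,0,44]]]' 15
python3 - <<'E'
from l import *
look('pics/r.png','grip1.npz')
E
```

```text
t: 9.95
eef_pos: [0.4018, -0.2424, 0.1175]
ee_rot: [3.14, 0.927, -0.101]
force: [-0.4, -1.5, 1.9]
width: 0.0206
gripper_force: 15.0
t: 10.82
eef_pos: [0.4019, -0.2421, 0.1172]
ee_rot: [3.141, 0.926, -0.1]
force: [-0.1, -0.1, -0.1]
width: 0.043
gripper_force: 0.0
q [-0.112  0.701 -0.048  0.01  -1.748  1.58 ] ball [ 0.4598 -0.2474  0.0865] lean 45.0 [-0.703  0.07   0.707]
scene 157 [ 0.4577 -0.2479  0.0865]
top 68 [ 0.4555 -0.2416  0.0889]
```

View pics/r.png

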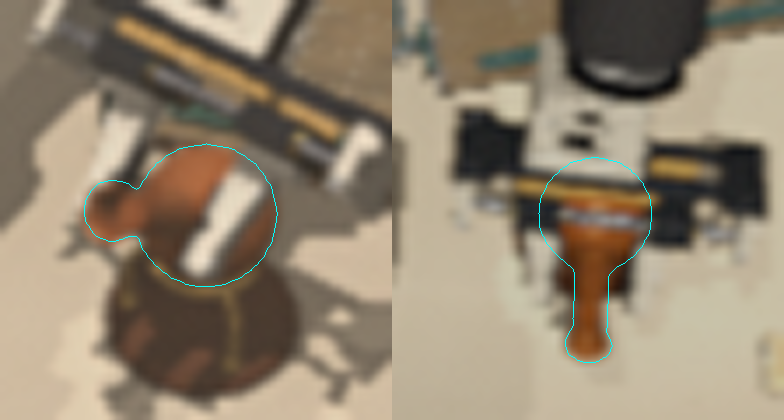

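The vase rests in the ring leaning 45°, and the fingers are clear on both sides. I back out along the tool axis.

```bash
python3 -m jog '[[[0,0,-20,0,0,0,50],[0,0,-50,0,0,0,55],[0,0,-90,0,0,0,55],[0,0,-120,0,0,0,55],[0,0,-120,0,0,0,55]]]' 15
cat > g2.py <<'E'
from h import *
c=np.array([.4598,-.2478,.0863]);a=np.array([-.703,.070,.707]);a/=np.linalg.norm(a)
_t=np.radians(-5);p,Rs=tool(c+.080*a,-.1,_t);d=Rs[0][:,2]
E
python3 - <<'E'
from g2 import *
ballfit(c)
ims=[grab_frame(k)[0] for k in("scene","top")]
for i,k in enumerate(("scene","top")):
    o=silfit((k,),[ims[i]],c,a,pad=16);print(k,o[0].round(4),o[1].round(3),o[2:])
print("up",row(p-.12*d+[.05,0,.03],Rs).tolist());print("pre",row(p-.09*d,Rs).tolist())
E
```

```text
t: 11.65
eef_pos: [0.4989, -0.2519, 0.1897]
ee_rot: [3.141, 0.924, -0.1]
force: [-0.4, -0.8, -0.6]
width: 0.0547
gripper_force: 0.0
scene 291 [ 0.4585 -0.2476  0.0865]
top 197 [ 0.4598 -0.2463  0.0888]
scene [ 0.5928 -0.1884 -0.0756] [-0.754  0.131  0.644] (np.float64(30.432418300653595), [np.float64(290.0)])
top [ 0.4616 -0.247   0.0905] [-0.697  0.087  0.712] (np.float64(80.20310649750097), [np.float64(342.0)])
up [-88.7, -5.0, -22.9, -0.0, 0.841, -0.0]
pre [-72.2, 0.1, 54.9, -0.0, 0.841, -0.0]
```

```bash
python3 -m jog '[[[-10,0,-40,0,0.05,0,50],[-50,-3,-60,0,0.2,0,50],[-88.7,-5,-30,0,0.4,0,50],[-88.7,-5,-22.9,0,0.6,0,50],[-88.7,-5,-22.9,0,0.841,0,50],[-88.7,-5,-22.9,0,0.841,0,50],[-72.2,0.1,54.9,0,0.841,0,50],[-72.2,0.1,54.9,0,0.841,0,50],[-72.2,0.1,54.9,0,0.841,0,50],[-72.2,0.1,54.9,0,0.841,0,50]]]' 15
python3 - <<'E'
from g2 import *
s=arm.get_state();print(np.round(s["q"],3));print(row(p,Rs).tolist())
E
```

```text
t: 13.1
eef_pos: [0.4113, -0.2433, 0.2148]
ee_rot: [3.141, 0.084, -0.1]
force: [-0.4, -0.6, 0.1]
width: 0.0502
gripper_force: 0.0
[-0.119  0.09  -0.373  0.002 -1.192  1.589]
[-1.8, -0.3, 91.3, 0.001, -0.003, 0.0]
```

Down around the neck, then close gently.

```bash
python3 -m jog '[[[-1.8,-0.3,35,0,0,0,50],[-1.8,-0.3,70,0,0,0,50],[-1.8,-0.3,91.3,0,0,0,50],[-1.8,-0.3,91.3,0,0,0,50],[-1.8,-0.3,91.3,0,0,0,40],[-1.8,-0.3,91.3,0,0,0,30],[-1.8,-0.3,91.3,0,0,0,25],[-1.8,-0.3,91.3,0,0,0,22]]]' 15; python3 -m jog '[[[0,0,0,0,0,0,10],[0,0,0,0,0,0,10],[0,0,0,0,0,0,10],[0,0,0,0,0,0,10]]]' 30
python3 - <<'E'
from g2 import *
ballfit(c)
s=arm.get_state();print(s["force"],row(p,Rs).tolist())
R0=Ro.from_euler("xyz",s["ee_rot"]).as_matrix();np.savez("grip2.npz",ct=R0.T@(c-s["eef_pos"]),at=R0.T@a)
z=np.load("grip2.npz")
print("lift",(R0.T@[0,0,7]))
for t in(-18,-30,-42,-50):
    q,R,v=vtarget(z["ct"],z["at"],c+[0,0,.007],-.1,np.radians(t));print(t,v.round(3),row(q,R).tolist())
E
```

```text
t: 14.1
eef_pos: [0.4012, -0.2418, 0.1236]
ee_rot: [3.141, 0.085, -0.1]
force: [0.2, 0.5, 0.2]
width: 0.0232
gripper_force: 0.0
t: 14.6
eef_pos: [0.401, -0.2419, 0.1233]
ee_rot: [3.141, 0.085, -0.1]
force: [-0.3, -0.1, 3.3]
width: 0.0201
gripper_force: 30.0
scene 91 [ 0.4593 -0.2477  0.0837]
top 0
[-2.27840248 -0.55823313  2.57358865] [0.9, 0.1, -0.7, 0.0, -0.002, -0.0]
lift [-5.97313931e-01  1.42898962e-03 -6.97446873e+00]
-18 [-0.525  0.052  0.849] [8.2, 0.0, -20.2, 0.0, -0.229, -0.0]
-30 [-0.338  0.033  0.94 ] [18.8, 0.0, -30.3, 0.0, -0.438, -0.0]
-42 [-0.136  0.013  0.991] [31.2, 0.0, -38.0, 0.0, -0.648, -0.0]
-50 [ 0.002 -0.001  1.   ] [40.2, 0.0, -41.6, 0.0, -0.787, -0.0]
```

```bash
python3 -m jog '[[[-0.6,0,-3,0,0,0,10],[-0.6,0,-7,0,0,0,10],[3.5,0,-14,0,-0.115,0,10],[8.2,0,-20.2,0,-0.229,0,10],[13.3,0,-25.5,0,-0.334,0,10],[18.8,0,-30.3,0,-0.438,0,10],[24.9,0,-34.4,0,-0.543,0,10],[31.2,0,-38,0,-0.648,0,10],[36,0,-40,0,-0.72,0,10],[40.2,0,-41.6,0,-0.787,0,10],[40.2,0,-41.6,0,-0.787,0,10],[40.2,0,-41.6,0,-0.787,0,10]]]' 45
python3 - <<'E'
from l import *
look('pics/u.png','grip2.npz')
E
```

```text
t: 16.2
eef_pos: [0.4445, -0.2461, 0.1611]
ee_rot: [3.141, 0.871, -0.1]
force: [-0.0, 1.3, 0.2]
width: 0.0201
gripper_force: 45.0
q [-0.111  0.677  0.069  0.009 -1.834  1.581] ball [ 0.46   -0.2477  0.0931] lean 0.1 [ 0.001 -0.001  1.   ]
scene 291 [ 0.4591 -0.2473  0.0924]
top 76 [ 0.4611 -0.2472  0.0945]
```

View pics/u.png

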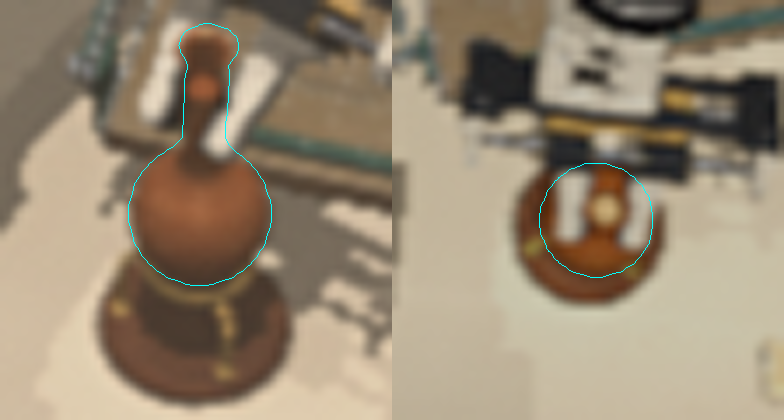

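Nearly upright, just over the ring. Lowering until it touches.

```bash
python3 -m jog '[[[1.9,0,1.6,0,0,0,10],[3.8,0,3.2,0,0,0,10],[4.6,0,3.9,0,0,0,10],[5.2,0,4.4,0,0,0,10],[5.2,0,4.4,0,0,0,10]]]'; python3 -m jog '[[[0.6,0,0.5,0,0,0,10],[0.6,0,0.5,0,0,0,10],[0.6,0,0.5,0,0,0,10]]]'
python3 - <<'E'
from l import *
look('pics/u2.png','grip2.npz')
E
```

```text
t: 17.02
eef_pos: [0.4444, -0.2465, 0.156]
ee_rot: [3.14, 0.873, -0.1]
force: [1.1, 0.1, 8.1]
width: 0.0201
gripper_force: 45.0
t: 17.4
eef_pos: [0.4445, -0.2466, 0.1559]
ee_rot: [3.139, 0.873, -0.1]
force: [2.2, 0.7, 12.1]
width: 0.0198
gripper_force: 45.0
q [-0.111  0.683  0.065  0.011 -1.826  1.581] ball [ 0.4599 -0.2483  0.0879] lean 0.1 [0.002 0.    1.   ]
scene 303 [ 0.4589 -0.2475  0.0878]
top 78 [ 0.4606 -0.2472  0.0877]
```

```bash
python3 -m jog '[[[-0.2,-0.3,-0.7,0,0,0,10],[-0.2,-0.3,-0.7,0,0,0,10]]]' 15; python3 -m jog '[[[0,0,0,0,0,0,10],[0,0,0,0,0,0,10]]]' 5; python3 -m jog '[[[0,0,0,0,0,0,21],[0,0,0,0,0,0,22],[0,0,0,0,0,0,24],[0,0,0,0,0,0,28],[0,0,0,0,0,0,36],[0,0,0,0,0,0,44],[0,0,0,0,0,0,44]]]' 5
python3 - <<'E'
from l import *
look('pics/u3.png','grip2.npz')
E
```

```text
t: 17.85
eef_pos: [0.4449, -0.2467, 0.1556]
ee_rot: [3.139, 0.873, -0.101]
force: [1.9, -2.9, 7.3]
width: 0.0206
gripper_force: 15.0
t: 18.1
eef_pos: [0.4449, -0.2465, 0.1555]
ee_rot: [3.139, 0.873, -0.101]
force: [2.2, -1.8, 6.3]
width: 0.0205
gripper_force: 5.0
t: 18.98
eef_pos: [0.4448, -0.2459, 0.1542]
ee_rot: [3.141, 0.872, -0.1]
force: [0.8, 0.6, 1.5]
width: 0.0433
gripper_force: 0.0
q [-0.111  0.684  0.065  0.009 -1.824  1.58 ] ball [ 0.4603 -0.2475  0.0862] lean 0.1 [ 0.002 -0.001  1.   ]
scene 301 [ 0.4597 -0.2477  0.087 ]
top 104 [ 0.4617 -0.2466  0.0884]
```

```bash
python3 -m jog '[[[0,0,-20,0,0,0,50],[0,0,-50,0,0,0,55],[0,0,-90,0,0,0,55],[0,0,-130,0,0,0,55],[0,0,-150,0,0,0,55],[0,0,-150,0,0,0,55],[0,0,-150,0,0,0,55]]]' 15
cat > v.py <<'E'
from h import *
def tilt(cs=np.array([.4600,-.2476,.0868]),name=None):
    ballfit(cs);o=[]
    for cam in("scene","top"):
        im,d,X=cloud(cam);H=hsv(im)
        m=(np.hypot(X[...,0]-cs[0],X[...,1]-cs[1])<.035)&(X[...,2]>cs[2]+.045)&(X[...,2]<.23)&(H[...,1]>90)
        P=X[m];print(cam,m.sum(),P.max(0).round(3))
        zz=P[:,2]
        C=-np.array(camera_params(cam)["R"]).T@camera_params(cam)["t"]
        # cylinder fit: axis through cs, two tilt params, radius profile
        def f(q):
            a=np.array([q[0],q[1],1]);a/=np.linalg.norm(a);w=P-cs-np.r_[q[2:],0];z=w@a;r=np.linalg.norm(w-z[:,None]*a,axis=1)
            return np.minimum(r-np.interp(z,[.045,.104,.122],[.0105,.0105,.0145]),.01)
        if len(P)>20 and cam=="scene":
            g=lambda q:f(np.r_[q,0,0]);s=least_squares(g,[0,0],loss="soft_l1",f_scale=.002);print(" neck tilt deg x,y",np.degrees(s.x).round(1),np.median(abs(s.fun)))
        r=(*(proj(cam,cs+[0,0,.06]).astype(int)-28),*(proj(cam,cs+[0,0,.06]).astype(int)+28))
        M=cv2.resize(im[r[1]:r[3],r[0]:r[2]],None,fx=7,fy=7,interpolation=2)
        L=(cv2.resize(sil(cam,cs,np.array([0,0,1.]),r),None,fx=7,fy=7)>.5).astype(np.uint8);cv2.drawContours(M,cv2.findContours(L,0,1)[0],-1,(255,255,0),1)
        t=proj(cam,cs+[0,0,.122]);cv2.drawMarker(M,tuple(int(k) for k in((t+.5-r[:2])*7)),(255,255,0),0,14);o.append(M)
        for nm,dx in(("x",[.0106,0,0]),("y",[0,.0106,0])):print("  5deg",nm,"moves mouth px",(proj(cam,cs+[0,0,.122]+np.array(dx))-t).round(1))
    if name: cv2.imwrite(name,np.hstack(o))
E
python3 -c "
from v import *
tilt(name='pics/v.png')"
```

```text
t: 20.05
eef_pos: [0.5585, -0.2571, 0.2499]
ee_rot: [-3.141, 0.874, -0.1]
force: [0.6, 0.5, 0.6]
width: 0.0553
gripper_force: 0.0
scene 304 [ 0.4597 -0.2474  0.0875]
top 163 [ 0.4618 -0.2464  0.0883]
scene 132 [ 0.478 -0.236  0.214]
 neck tilt deg x,y [-0.6 -0.5] 0.0013049370956483338
  5deg x moves mouth px [ 1.4 -2. ]
  5deg y moves mouth px [-2.8 -1.1]
top 45 [ 0.475 -0.233  0.216]
  5deg x moves mouth px [ 0.  -2.5]
  5deg y moves mouth px [-2.5 -0.1]
```

View pics/v.png

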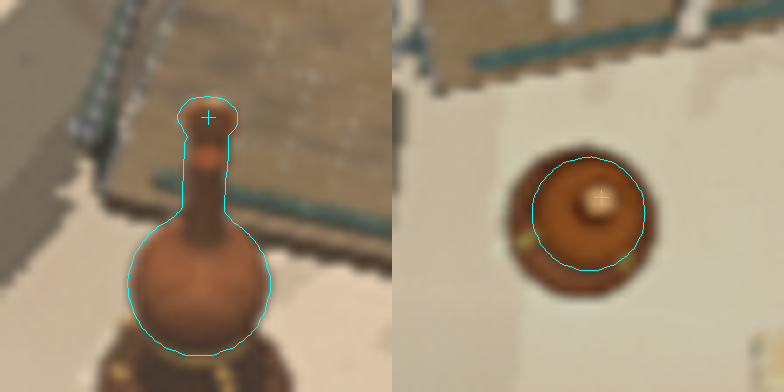

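The vase stands level: both contours and mouth marks, scene (208,117) and top (601,197) in the crop, lie on the glass, and the fitted tilt is under 1°. The arm is clear.

```bash
python3 -c "
from h import *
print(arm.job_done())"
```

```text
the job is handed in; nothing more can be done
None
```

I set the amber vase upright in the brass ring, released it with a fitted lean of under 1°, and handed the job in; the hand-in gave no verdict, and I did not re-measure the green vase or the bystanders afterwards.

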